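Set a brass blank over the end of the sawing board and hold it for the saw

TASK

The brass blank on the clamped sawing board is to have its end sawn off. With your fingertips slide it along the board, flat and without picking it up, until 25 mm of it sticks out beyond the front end of the board's slotted tongue, square to that end and with its full width on the tongue. Finish with a fingertip still pressing the blank down on the board so that it is held ready for the saw, and leave the tools and everything else on the bench where they are.

Things in the scene. Friction and masses are not known exactly. Their poses are not given: they have to be found in the camera images.
- blank: The work: loose brass plate 100 (x) x 40 (y) x 4 mm, 136 g +-25%, flat on the sawing board. Origin: centre of its underside. At the start its +x end points toward the tongue's front within 0.25 rad, 20 to 80 mm short of it. Friction on the waxed wood about 0.35; fingertips pressed on its top with 5 N or more grip better than that and drag it along.
- blank_end (a point): Middle of the lower edge of the blank's leading short end, the end to be sawn off: 50 mm from the blank's origin along its +x. Axes as the blank's.
- board: Fixed T-shaped beech sawing board 20 mm thick. Origin: underside, centre line, front end of the tongue; x points outward over the edge, z up. Tongue: x -95 to 0, 80 mm wide, with a V slot 16 mm wide at the mouth, 50 long. Plate on the bench: x -260 to -95, 250 mm wide. Two dark G-clamps at y +-100: upper jaws x -128 to -50, 14 mm wide, up to 27 mm above the board's top.
- edge (a point): Middle of the upper edge of the tongue's front end (the mouth of the V slot), on the board's top plane 20 mm above the bench. Axes as the board's: x outward, square to the end.
- square: Bystander: small engineer's square lying on the board's left wing (+y side), about 60 x 45 mm, 12 mm high. Origin: about the middle, underside. Leave alone.
- file: Bystander: needle file with dark wooden grip, 120 mm long, 12 mm high, lying on the board's right wing (-y side). Origin: mid-length, underside. Leave alone.
- saw: Bystander: jeweller's piercing saw lying flat on the bench left of the board, 265 mm long, 22 mm high; origin under the middle of its blade, handle toward its -x, frame toward its +y. Leave alone.
- pliers: Bystander: flat-nose pliers lying on the bench right of the board, about 140 mm long, 12 mm high. Origin: about the middle, underside. Leave alone.
- jar: Bystander: small amber glass jar with steel cap, 48 mm across, 55 mm high, on the bench right of the board. Origin: centre of its underside. Leave alone.
- dish: Bystander: small white china dish, 66 mm across, 22 mm high, on the bench right of the board. Origin: centre of its underside. Leave alone.
- copper: Bystander: square copper plate 50 x 50 x 4 mm on the bench left of the board. Origin: centre of its underside. Leave alone.
There are look-alikes about, which are no part of the job. There is more than one size of the blank; the one meant has the size given above.

How it is judged:
At the end, for the whole second after the job is handed in: The blank lies flat on the board with 25 mm (+-5 mm) of it beyond the front end of the tongue, square to that end within 0.09 rad (5 degrees), its centre within 22 mm of the tongue's centre line, at rest, and a fingertip presses on it (over 1.5 N on the blank, over 2.4 N between blank and board) (x of blank_end in the frame of edge between 0.02 and 0.03 m and angle between the x axis of blank and the x axis of edge, either way round below 0.09 rad and y of blank in the frame of edge between -0.022 and 0.022 m and z of blank in the frame of edge between -0.004 and 0.004 m and angle between blank's own z axis and vertical below 0.06 rad and linear speed of blank below 0.02 m/s and contact force between the fingers and blank above 1.5 N and contact force between blank and board above 2.4 N); the arm keeps its last pose, push and grip.
It fails at once if the blank is picked up or carried (lifted more than 10 mm off the board) (z of blank in the frame of edge above 0.01 m).
It fails at once if the blank is tipped (more than 0.25 rad) (angle between blank's own z axis and vertical above 0.25 rad).
It fails at once if a tool or anything else standing by is pushed about (moved more than 15 mm) (distance of any of square, file, saw, pliers, jar, dish, copper from where it was at the start of the episode above 0.015 m).
It also fails if it takes over 32 s, if anything falls off the work surface, if the arm or the gripper's body presses on something with over 40 N, if the wrist force passes 120 N, or if a joint passes its speed limit or range.

ROBOT

A 6-joint arm with a two-finger parallel gripper is mounted at the origin on the work surface. World frame = base frame: x ahead of the robot, y to its left, z up, the work surface at z = 0. Lengths are in m, angles in rad, forces in N, time in s.
With the tool pointing down it reaches from about 0.275 to 1 m from the base axis. Payload 8.4 kg.
Tool frame: the origin (TCP) lies on the centre line of the jaws, within the pads' length; the fingertips stand 17 mm ahead of it and the grasp point (between the pads) lies 2 mm behind it (bot.tcp_to_tips is the y of the fingertips in the tool frame, in m); y points along the fingers, z is the direction in which the jaws open and shut, and the axes are right-handed (so a half turn about y gives the same grasp; the last joint's range is limited). The gripper opens to 85 mm and grips with 20 to 120 N. Pads are 22 mm wide; open, the fingers measure 114 mm over their backs; the gripper's body (76 mm by 85 mm) begins 54 mm behind the grasp point. The pads swing forward as they close: fully open they stand 13 mm farther back than shut.
Start: joints at [1.219, 0.353, 1.633, -0, 1.155, -0.002], TCP at [0.214, 0.587, 0.248] pointing down, gripper open.
Joint ranges: [-2.63, 2.63], [-0.92, 2.1], [0.06, 2.66], [-1.3, 4.44], [0, 2.69], [-3.02, 3.02]. Speed limits (rad/s): [2.22, 2.22, 2.79, 3.14, 3.14, 3.14].

INTERFACE

Orientations are given as a unit quaternion [x, y, z, w].
In Python, from workcell import bot, hand, kinematics, get_obs, vision, hand_in gives the robot as it stands. The module is installed in compiled form; this text tells all that it offers. Calls block until the motion is done:
- bot.reach(position, orientation): joint-space move of the TCP to a pose.
- bot.servo_line(position, ori=None, velocity=0.15): straight line of the TCP; ori=None keeps the orientation; velocity is the mean speed in m/s.
- bot.goto_joints(angles): joint-space move.
- hand.move_gripper(opening, strength=None): finger opening in m; strength is the grip in N (None keeps the last); returns when the fingers have stopped.
- bot.dwell(seconds).
- kinematics.solve_ik(position, orientation): joint angles nearest the present ones, or None.
- get_obs(): the state.
- vision.read_camera(name): name is "scene" or "top" or "wrist"; returns a dict with "frame" (384x512x3 uint8, red, green, blue), "intrinsics" (3x3 intrinsics, pixels), "view" (4x4, takes a point from world to camera coordinates). Camera axes: x right, y down, z forward; pixel columns grow to the right and rows downward; lengths in m; the calibration is good to about 2 mm. A picture is of the moment at which its call begins. There is no depth.
A pose or a line that the arm cannot do raises bot.IKError and nothing moves.
- hand_in(): hands the job in, once; it reports no verdict.
The state is a dict: "time_s": time; "joint_pos": joint angles; "joint_vel": joint speeds; "joint_efforts": joint torques, N m; "position": TCP position; "orientation": TCP orientation; "wrist_force": force on the tool from outside, world axes, zero at the start; "ft_torque": the same for the moment, N m; "gripper_width": finger opening in m.
Only numpy, scipy, OpenCV 4.12 (cv2) and the standard library are available. Lean on these libraries where they do the work, as an engineer would, in place of code of your own. Each camera call takes 0.05 s, during which the arm holds its last target. There are 200 camera calls.

## Working session

There is one attempt and no reset: what is moved stays moved. The work goes in short steps, each a Python script; the robot and the scene stay as the last script left them, time stands still between calls to the robot, and variables do not carry over. Pictures are saved under pics/ and viewed, about 8 in all and at most 12, crops included, and the job is handed in when it is done.

```bash
mkdir -p pics
cat > h.py <<'E'
import numpy as np, cv2
from workcell import bot, hand, kinematics, get_obs, vision, hand_in
def snap(n,f=None):
    c=vision.read_camera(n); im=c["frame"][...,::-1].copy()
    if f: cv2.imwrite("pics/"+f,im)
    return im,np.array(c["intrinsics"]),np.array(c["view"])
def ray(px,K,V,z):
    px=np.atleast_2d(px).astype(float); d=np.c_[px,np.ones(len(px))]@np.linalg.inv(K).T@V[:3,:3]
    o=-V[:3,:3].T@V[:3,3]; t=(z-o[2])/d[:,2]; return o+d*t[:,None]
E
python3 - <<'E'
from h import *
im,K,V=snap("top","top0.png"); im2,K2,V2=snap("scene","scene0.png")
np.savez("cal.npz",K=K,V=V,K2=K2,V2=V2)
print(K,V,V2); o=get_obs(); print(o["time_s"],o["orientation"],o["position"],bot.tcp_to_tips,o["wrist_force"])
cv2.imwrite("pics/a.png",cv2.resize(im,(800,600)))
E
```

```text
[[402.0190834    0.         261.02804274]
 [  0.         402.0190834  191.98702785]
 [  0.           0.           1.        ]] [[ 6.01862689e-03 -9.99981544e-01 -8.29784494e-04 -4.98522746e-02]
 [-9.80123520e-01 -5.73455294e-03 -1.98305320e-01  5.24765694e-01]
 [ 1.98296902e-01  2.00681703e-03 -9.80139945e-01  9.91418218e-01]
 [ 0.00000000e+00  0.00000000e+00  0.00000000e+00  1.00000000e+00]] [[-0.76830709  0.64004704 -0.00663291  0.45058176]
 [ 0.4927606   0.58482839 -0.64433124 -0.19349534]
 [-0.40852319 -0.4983127  -0.76471777  1.30108351]
 [ 0.          0.          0.          1.        ]]
0.1 [ 0.69675991 -0.12312758  0.1229631  -0.69587737] [0.2140465  0.58675776 0.24764209] 0.017 [-0.68912216  0.96240471  0.50968252]
```

View pics/a.png

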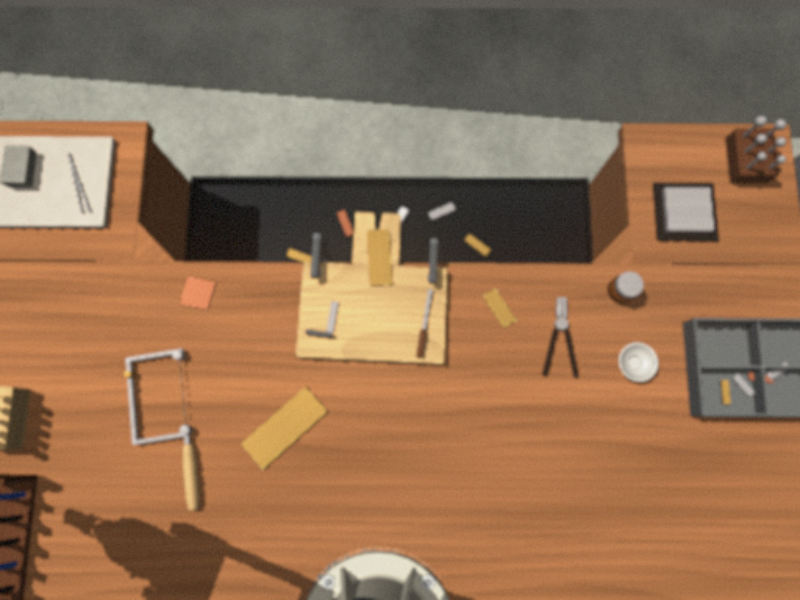

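View pics/scene0.png

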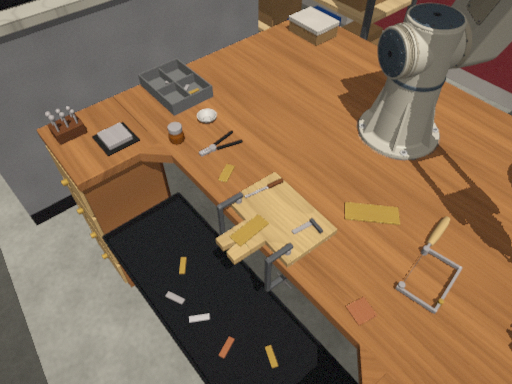

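Top view (in 800x600 pixels): brass pieces lie on the board tongue at (378,257), on the bench at (285,428, large) and (500,307, small), with scraps in the tray below. The one on the board fits the description. I'll check its size in an enlarged crop.

Run:
```python
from h import *
c=np.load("cal.npz"); im=cv2.imread("pics/top0.png"); im2=cv2.imread("pics/scene0.png")
a=cv2.resize(im[130:235,185:290],None,fx=5.6,fy=5.6,interpolation=cv2.INTER_CUBIC)
cv2.imwrite("pics/b.png",a)
hsv=cv2.cvtColor(im,cv2.COLOR_BGR2HSV)
for p in [(242,165),(182,274),(320,197),(230,150),(255,150),(235,200),(205,190)]: print(p,hsv[p[1],p[0]])
for p in [(249,231),(280,220),(230,244)]: print('s',p,cv2.cvtColor(im2,cv2.COLOR_BGR2HSV)[p[1],p[0]])
```

```text
(242, 165) [ 19 146 209]
(182, 274) [ 19 149 214]
(320, 197) [ 19 152 199]
(230, 150) [ 20 107 236]
(255, 150) [ 17 110 174]
(235, 200) [ 21 104 236]
(205, 190) [ 19 105 236]
s (249, 231) [ 21 151 192]
s (280, 220) [ 19 103 217]
s (230, 244) [ 18 117 166]
```

View pics/b.png

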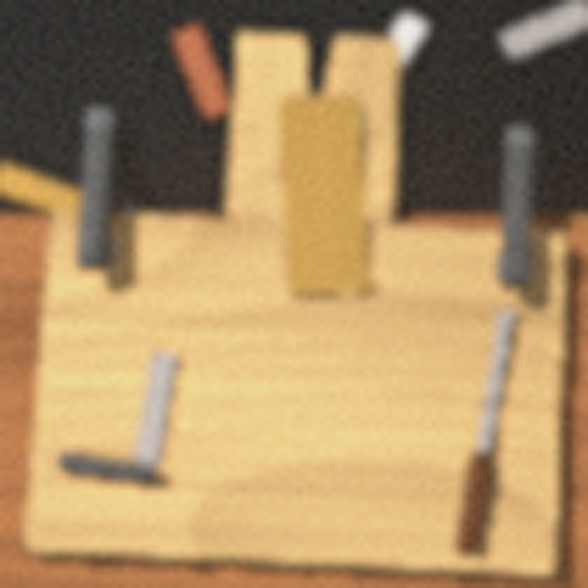

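The crop shows the blank on the board. Its corners are near (280,97), (362,97), (370,292) and (290,292), and its front end is about 35 mm behind the tongue's front (row 32, x 233–395). Next I'll measure it.

```bash
cat >> h.py <<'E'
def blankpose(im,K,V,roi,near=None):
    "roi x0,y0,x1,y1; brass mask -> centre, yaw, size"
    hsv=cv2.cvtColor(im,cv2.COLOR_BGR2HSV)
    m=cv2.inRange(hsv,(14,127,100),(26,255,255)); q=np.zeros_like(m); x0,y0,x1,y1=roi; q[y0:y1,x0:x1]=m[y0:y1,x0:x1]
    q=cv2.morphologyEx(cv2.medianBlur(q,3),cv2.MORPH_OPEN,np.ones((3,3)))
    cs=cv2.findContours(q,cv2.RETR_EXTERNAL,cv2.CHAIN_APPROX_NONE)[0]; c=max(cs,key=cv2.contourArea)
    w=ray(cv2.convexHull(c)[:,0],K,V,.024)[:,:2]
    (cx,cy),(a,b),_=r=cv2.minAreaRect((w*1000).astype(np.float32)); B=cv2.boxPoints(r)
    e=max([B[1]-B[0],B[2]-B[1]],key=np.linalg.norm); e=e*np.sign(e[0])
    return np.array([cx,cy])/1000,np.arctan2(e[1],e[0]),(a,b)
E
python3 - <<'E'
from h import *
c=np.load("cal.npz"); im=cv2.imread("pics/top0.png"); K,V=c["K"],c["V"]
for n,roi in dict(board=(225,135,262,190),big=(150,240,215,305),small=(305,180,335,212)).items():
    print(n,*blankpose(im,K,V,roi))
crop=lambda u,v:(np.array([u,v])/5.6-.5*0+[185,130])
print("front",ray([crop(233,32),crop(395,36)],K,V,.02))
print("side",ray([crop(228,200),crop(394,215)],K,V,.02))
print("plate back",ray([crop(25,550),crop(555,572)],K,V,.02),"plate front",ray([crop(50,215),crop(570,235)],K,V,.02))
E
```

```text
board [0.60672357 0.00399167] 0.062388886 (98.98273468017578, 39.34781265258789)
big [0.31653101 0.1554034 ] -0.83070683 (63.76350021362305, 144.27980041503906)
small [ 0.51912079 -0.20185492] 0.5196361 (71.9762191772461, 32.93445587158203)
front [[ 0.68939969  0.04920139  0.02      ]
 [ 0.68778926 -0.03059063  0.02      ]]
side [[ 0.60385946  0.04965882  0.02      ]
 [ 0.59681649 -0.03090042  0.02      ]]
plate back [[ 0.43326126  0.14107914  0.02      ]
 [ 0.42439948 -0.10792537  0.02      ]] plate front [[ 0.59585035  0.13568813  0.02      ]
 [ 0.58732986 -0.11604818  0.02      ]]
```

The piece on the board measures 99 x 39 mm, so it is the blank; the others are 144 x 64 and 72 x 33. I'll hover over it and look with the wrist camera to refine the pose.

```bash
cat >> h.py <<'E'
from scipy.spatial.transform import Rotation as R
def ori(yaw):
    "tool y down, tool z (jaw axis) horizontal at yaw; flip with yaw+pi"
    z=np.array([np.cos(yaw),np.sin(yaw),0]); y=np.array([0,0,-1.]); return R.from_matrix(np.c_[np.cross(y,z),y,z]).as_quat()
E
python3 - <<'E'
from h import *
p=[.60,.005,.25]
for f in (0,np.pi):
    print(f,kinematics.solve_ik(p,ori(.06+f)))
q0=get_obs()["joint_pos"]
fs=[f for f in (0,np.pi) if kinematics.solve_ik(p,ori(.06+f)) is not None]
f=min(fs,key=lambda f:np.abs(kinematics.solve_ik(p,ori(.06+f))-q0).max()); print(f)
bot.reach(p,ori(.06+f)); hand.move_gripper(.045)
im,K,V=snap("wrist","w0.png"); np.savez("w0.npz",K=K,V=V,f=f); snap("top","top1.png")
print(K,V,get_obs()["time_s"],get_obs()["wrist_force"])
E
```

```text
0 [ 5.83322464e-03  3.12865105e-01  1.68696240e+00 -4.44089210e-16
  1.14176514e+00 -5.41667754e-02]
3.141592653589793 None
0
[[297.26898636   0.         254.20893545]
 [  0.         297.26898636 191.74276896]
 [  0.           0.           1.        ]] [[ 9.98124376e-01  6.12186727e-02 -6.00667795e-05 -5.98753013e-01]
 [ 5.88109954e-02 -9.58595621e-01  2.78631840e-01 -6.64195564e-02]
 [ 1.69998917e-02 -2.78112764e-01 -9.60397987e-01  3.71404194e-01]
 [ 0.00000000e+00  0.00000000e+00  0.00000000e+00  1.00000000e+00]] 3.15 [0.06314544 0.19571084 0.33679278]
```

View pics/w0.png

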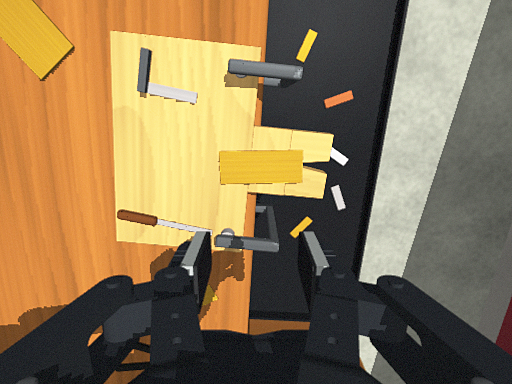

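The wrist view is clear. The blank spans (219–303, 150–185), the tongue's front end runs from (333,133) to (326,199), and the fingers are at the bottom. I'll measure it here.

```bash
cat >> h.py <<'E'
def front(im,K,V,rows):
    hsv=cv2.cvtColor(im,cv2.COLOR_BGR2HSV); wood=cv2.inRange(hsv,(12,60,110),(32,255,255)); pts=[]
    for v in rows:
        k=np.flatnonzero(wood[v,300:350]); pts.append([300+k.max()+1,v+.5])
    w=ray(np.array(pts),K,V,.02)[:,:2]
    for _ in range(3):
        s=np.polyfit(w[:,1],w[:,0],1); r=w[:,0]-np.polyval(s,w[:,1]); w=w[abs(r)<max(.0015,1.5*r.std())]
    return s,r.std(),len(w)
E
python3 - <<'E'
from h import *
d=np.load("w0.npz"); im=cv2.imread("pics/w0.png"); K,V=d["K"],d["V"]
print("blank",*blankpose(im,K,V,(205,130,310,200)))
rows=list(range(137,146))+list(range(172,194))
s,r,n=front(im,K,V,rows); print("front",s,r,n,"yaw",-np.arctan(s[0]))
hsv=cv2.cvtColor(im,cv2.COLOR_BGR2HSV)
print([ (v,tuple(hsv[v,315])) for v in list(range(124,136))+list(range(188,204))])
print("cam",-V[:3,:3].T@V[:3,3])
t=np.load("cal.npz"); print("top", *blankpose(cv2.imread("pics/top0.png"),t["K"],t["V"],(225,135,262,190)))
E
```

```text
blank [0.60756854 0.00499301] 0.06126556 (101.34805297851562, 42.789695739746094)
front [0.03974102 0.68920475] 0.0003439590577364947 29 yaw -0.03972011576903919
[(124, (np.uint8(90), np.uint8(17), np.uint8(46))), (125, (np.uint8(111), np.uint8(36), np.uint8(50))), (126, (np.uint8(75), np.uint8(20), np.uint8(51))), (127, (np.uint8(120), np.uint8(19), np.uint8(41))), (128, (np.uint8(140), np.uint8(17), np.uint8(46))), (129, (np.uint8(45), np.uint8(11), np.uint8(48))), (130, (np.uint8(109), np.uint8(108), np.uint8(45))), (131, (np.uint8(19), np.uint8(120), np.uint8(128))), (132, (np.uint8(17), np.uint8(146), np.uint8(189))), (133, (np.uint8(29), np.uint8(103), np.uint8(255))), (134, (np.uint8(27), np.uint8(100), np.uint8(255))), (135, (np.uint8(26), np.uint8(101), np.uint8(254))), (188, (np.uint8(23), np.uint8(125), np.uint8(248))), (189, (np.uint8(24), np.uint8(119), np.uint8(249))), (190, (np.uint8(23), np.uint8(116), np.uint8(250))), (191, (np.uint8(23), np.uint8(116), np.uint8(250))), (192, (np.uint8(24), np.uint8(123), np.uint8(251))), (193, (np.uint8(24), np.uint8(116), np.uint8(251))), (194, (np.uint8(24), np.uint8(122), np.uint8(251))), (195, (np.uint8(23), np.uint8(119), np.uint8(250))), (196, (np.uint8(24), np.uint8(121), np.uint8(255))), (197, (np.uint8(17), np.uint8(133), np.uint8(214))), (198, (np.uint8(16), np.uint8(104), np.uint8(83))), (199, (np.uint8(125), np.uint8(99), np.uint8(31))), (200, (np.uint8(120), np.uint8(44), np.uint8(52))), (201, (np.uint8(113), np.uint8(52), np.uint8(44))), (202, (np.uint8(102), np.uint8(28), np.uint8(45))), (203, (np.uint8(103), np.uint8(47), np.uint8(38)))]
cam [0.59522235 0.07627762 0.37516648]
top [0.60672357 0.00399167] 0.062388886 (98.98273468017578, 39.34781265258789)
```

Run:
```python
from h import *
b=np.array([.6072,.0045]); by=.062; ey=-.037; e=np.array([.6893,.0095])
u=lambda a:np.array([np.cos(a),np.sin(a)])
t=e-.025*u(ey); back=.010
p0=b-back*u(by); p1=t-back*u(ey)
for p,y in((p0,by),(p1,ey)): print(p,kinematics.solve_ik([*p,.045],ori(y)) is not None)
hand.move_gripper(.030)
bot.reach([*p0,.07],ori(by)); f0=get_obs()["wrist_force"]; print("free",f0,get_obs()["gripper_width"])
bot.servo_line([*p0,.046],velocity=.08)
z=.046
while z>.030:
    o=get_obs(); fz=o["wrist_force"][2]-f0[2]
    if fz>10: break
    z-=.001 if fz<2 else .0004; bot.servo_line([*p0,z],velocity=.03)
print("contact z",z,fz,o["time_s"],o["position"])
if fz<8 or fz>40: raise SystemExit("check")
N=4
for i in range(1,N+1):
    s=i/N; bot.servo_line([*(p0+(p1-p0)*s),z],ori(by+(ey-by)*s),velocity=.04)
    o=get_obs(); print(o["time_s"],o["position"],o["wrist_force"]-f0)
np.savez("st.npz",p1=p1,z=z,f0=f0)
snap("top","top2.png"); im,K,V=snap("scene","scene2.png"); im,K,V=snap("wrist","w2.png"); np.savez("w2.npz",K=K,V=V)
cv2.imwrite("pics/c.png",np.hstack([cv2.resize(cv2.imread("pics/scene2.png")[170:290,190:310],(400,400)),cv2.resize(cv2.imread("pics/top2.png")[120:220,190:290],(400,400))]))
```

```text
[0.59721921 0.0038804 ] True
[0.65432395 0.0107947 ] True
free [ 0.25031298 -0.38470987 -0.15511147] 0.029787913439239012
contact z 0.039599999999999996 11.53061522328612 6.4 [0.5973431  0.00386514 0.04056764]
6.9083 [0.61246221 0.00562955 0.04059233] [-1.36584678  0.70313939  9.29828315]
7.4167 [0.62675107 0.0073818  0.04063173] [-0.01602973 -0.80741998  8.21037722]
7.925 [0.64101093 0.0091166  0.04059469] [-0.19574052  1.22787123  7.9428826 ]
8.4333 [0.65533103 0.01082381 0.04063468] [-1.38420939  0.98987629  7.73028345]
```

View pics/c.png

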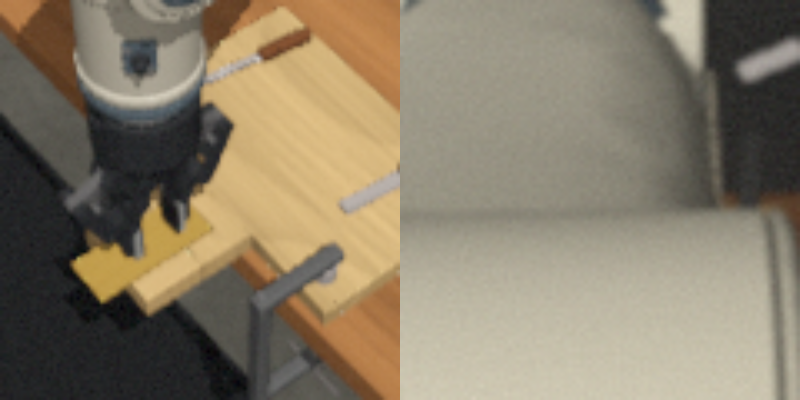

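View pics/w2.png

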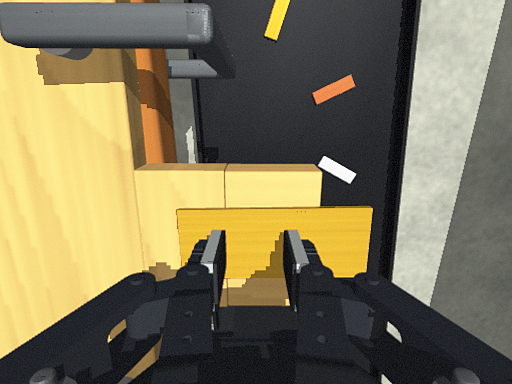

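The wrist view shows the blank sliding out: its ends are at columns ~178 and ~372 and the tongue front at ~321. The scene crop agrees that it is flat and square. Now I'll measure it.

```bash
cat >> h.py <<'E'
def check(im,K,V):
    hsv=cv2.cvtColor(im,cv2.COLOR_BGR2HSV)
    sub=lambda v,a,b:a+np.argmax(-np.diff(cv2.GaussianBlur(im,(3,3),0)[v,a:b].astype(int).sum(1)))+1   # bright->dark edge to the right
    E=ray([[sub(v,345,400),v+.5] for v in range(215,262,3)],K,V,.024)[:,:2]
    F=ray([[sub(v,305,345),v+.5] for v in range(176,202,2)],K,V,.02)[:,:2]
    g=cv2.GaussianBlur(im,(3,3),0).astype(int).sum(2)
    L=ray([[u+.5,195+np.argmax(abs(np.diff(g[195:218,u])))+1] for u in range(240,312,4)],K,V,.024)[:,:2]
    top=ray([[u+.5,195+np.argmax(abs(np.diff(g[195:218,u])))+1] for u in range(330,366,4)],K,V,.024)[:,:2]
    S=ray([[u+.5,165+np.argmax(np.diff(g[165:182,u]))] for u in range(235,315,4)],K,V,.02)[:,:2]
    fx=np.polyfit(F[:,1],F[:,0],1); ex=np.polyfit(E[:,1],E[:,0],1)
    A=np.vstack([L,top]); lx=np.polyfit(A[:,0],A[:,1],1); r=A[:,1]-np.polyval(lx,A[:,0]); A=A[abs(r)<.0015]; lx=np.polyfit(A[:,0],A[:,1],1)
    sx=np.polyfit(S[:,0],S[:,1],1)
    print("front yaw",-np.arctan(fx[0]),"tongue side yaw",np.arctan(sx[0]),"| blank end yaw",-np.arctan(ex[0]),"blank side yaw",np.arctan(lx[0]), len(A))
    print("front x@y.01",np.polyval(fx,.01),"end x@y.01",np.polyval(ex,.01),"overhang mm",1000*(np.polyval(ex,.01)-np.polyval(fx,.01)))
    print("blank left side y@.66",np.polyval(lx,.66),"tongue left side y@.66",np.polyval(sx,.66))
E
python3 - <<'E'
from h import *
d=np.load("w2.npz"); check(cv2.imread("pics/w2.png"),d["K"],d["V"])
E
```

```text
front yaw -0.02567251913912269 tongue side yaw -0.0412961066810496 | blank end yaw -0.017730457206002605 blank side yaw -0.04549038550631388 27
front x@y.01 0.6894002023003555 end x@y.01 0.7151985105029182 overhang mm 25.79830820256268
blank left side y@.66 0.03286326149486506 tongue left side y@.66 0.05064587973637246
```

Overhang is 25.8 mm, the yaw matches the tongue within about 0.01 rad, and the centre is 2 mm off the centre line. I'll press slightly harder, confirm it stays put, and hand in.

Run:
```python
from h import *
s=np.load("st.npz"); bot.servo_line([*s["p1"],float(s["z"])-.0003],velocity=.02); bot.dwell(.8)
o=get_obs(); print(o["time_s"],o["wrist_force"]-s["f0"],abs(o["joint_vel"]).max())
im,K,V=snap("wrist","w3.png"); check(im,K,V)
a,b=cv2.imread("pics/scene0.png"),snap("scene","scene3.png")[0]
d=cv2.absdiff(a,b).max(2)
for n,(x,y) in dict(jar=(175,133),dish=(206,116),pliers=(220,145),copper=(361,309),saw=(430,270),square=(308,227)).items(): print(n,d[y-10:y+10,x-12:x+12].mean().round(1))
f=(get_obs()["wrist_force"]-s["f0"])[2]
if f>5: hand_in(); print("handed in",f)
```

```text
9.6333 [-1.75847282  0.04646073 10.31629878] 0.0020952163721322816
front yaw -0.04185214274408067 tongue side yaw -0.04762930959298286 | blank end yaw -0.021828240814257854 blank side yaw -0.04297382515146538 27
front x@y.01 0.6888777245876023 end x@y.01 0.715156227514849 overhang mm 26.27850292724665
blank left side y@.66 0.03286267485663488 tongue left side y@.66 0.050712910659650536
jar 3.7
dish 66.0
pliers 96.3
copper 3.1
saw 3.0
square 2.6
the job is handed in; nothing more can be done
handed in 10.20468592691515
```

View pics/scene3.png

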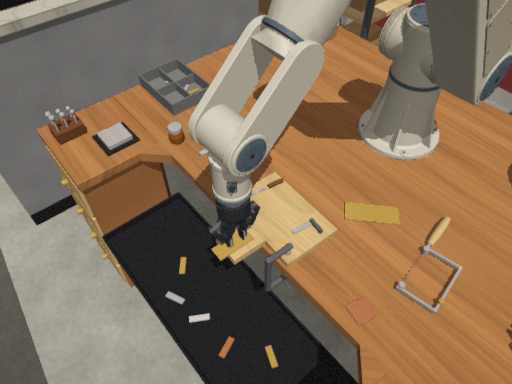

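I slid the brass blank along the board with two fingertips pressing on it and handed the job in at about 10 s, with the fingertips still holding it down. I took the piece on the tongue as the blank because it measured 99 x 39 mm, while the look-alikes were 144 x 64 and 72 x 33.

**Last checks, from the wrist camera:**
- **Overhang:** about 26 mm (25.8 mm, then 26.3 mm). The target is 25 ±5 mm.
- **Squareness:** within about 0.02 rad of the tongue.
- **Centring:** about 2 mm off the tongue's centre line.
- **Hold:** about 10 N of downward press, with the arm at rest.

**Bystanders:** the jar, copper, saw and square look unchanged in the scene picture. The comparison flagged the dish and pliers. In the final picture the raised arm hides both, so I could not confirm them there. I compared no patch for the file; the final picture shows its grip end on the board's right wing. The arm only came down over the blank, so I expect none of the three moved.

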